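# Refit and park the crank of a spice mill

## Task

Put the loose crank back on the spice mill's splined spindle: find by feel the turn at which the cross-shaped hole matches the ribs and slide it fully home without forcing it. Then turn the crank clockwise, seen from above, until its arm rests against the red stop post, and let go; leave the other things where they stand.

Things in the scene. Friction and masses are not known exactly. Their poses are not given: they have to be found in the camera images.
- mill: Hand spice mill, held to the worktop by its suction foot (it does not move): black rubber foot dia 112 mm, aluminium body dia 90, black cap dia 94 with top at 101 mm. Origin: centre of its underside; z up; its front (black cup with steel pull) faces -x. A bare vertical steel spindle stands on its axis on top.
- seat (a point): On the spindle axis in the face of the spindle's round shoulder (dia 31 mm), 112 mm above the worktop: the crank's origin lies here when fully home. The spindle turns stiffly (0.06 N m, either way, no spring) and stays where left. ITS ROTATION IS NOT REPORTED and differs every time. Axes as the mill's.
- pilot_tip (a point): Top of the spindle, 24 mm above the shoulder face. From that face up: four straight ribs 90 deg apart, 6.8 wide, reaching 9.5 mm from the axis, flat tops at 13 mm; in the middle a round pilot dia 10.4 mm, straight to 19 mm, then a cone to this tip. No rib lies closer than 13 deg to the parked arm direction (seat to park).
- post (a point): Centre of the top of the red upright stop post: dia 9 mm, on a lug of the mill's rim 56 mm from the spindle axis, its top 13 mm above the shoulder face, its foot 17 mm below that face.
- park (a point): Point 85 mm from the spindle axis at shoulder height where crank_knob lies when the seated crank, turned clockwise seen from above, has its arm against the post. Seen from above, the direction seat to park is 11.9 deg counter-clockwise of seat to post.
- crank: Loose crank (steel hub, light alloy arm, centre of mass near the hub), about 0.15 kg (varies), lying flat, knob up. Origin: centre of its hub's underside; x along the arm to the knob, z up. Hub: block 34 (x) by 30 (y) by 18 mm tall with flat sides, easily gripped across y. Arm 14 wide, 9 thick, flush with the hub's underside.
- hub_hole (a point): Centre of the hub's top, 18 mm above the crank's origin. The hole through it on z is a cross: slots along x and y, 8.5 wide, 22.4 mm end to end. It passes over the pilot at any angle (about 1 mm play), over the ribs only when the slots match them (any of four turns, within about 5 deg); unmatched, the hub rides on the rib tops 13 mm above home.
- crank_knob (a point): Centre of the underside of the arm's end, below the dark wooden knob (dia 22 mm, top 40 mm above the hub's underside), 85 mm from the crank's origin along its x.
- stone_mug_used: Bystander: patterned stoneware mug, 91x117x85, left (mm). Origin: centre of its underside.
- stone_cup_small: Bystander: small patterned stoneware cup, 70x99x60, right (mm). Origin: centre of its underside.
- spice_jar_2: Bystander: spice jar with black cap, 40 wide, 102 tall, right (mm). Origin: centre of its underside.
- green_lid_pot: Bystander: low round pot with green lid, 71 wide, 55 tall, left (mm). Origin: centre of its underside.
- red_cap_jar: Bystander: spice jar with red cap, 45 wide, 109 tall, behind, left of the middle (mm). Origin: centre of its underside.
Not all that is in view belongs to the job. What is shaped like the mill but white is not meant.

How it is judged:
By the outcome, as a careful person would: the job done as asked, in the order asked, and still so for the second after the job is handed in, with the robot touching nothing.
It also fails if it takes over 72 s, if anything falls off the work surface, if the arm or the gripper's body presses on something with over 40 N, if the wrist force passes 120 N, or if a joint passes its speed limit or range.

## Robot

A 6-joint arm with a two-finger parallel gripper is mounted at the origin on a cart in front of the work surface, level with it; the furniture and walls round the work are solid. World frame = base frame: x ahead of the robot, y to its left, z up, the work surface at z = 0. Lengths are in mm, angles in rad, forces in N, time in s.
With the tool pointing down it reaches from about 350 to 775 mm from the base axis. Payload 7.3 kg.
Tool frame: the origin (TCP) lies midway between the tips of the shut fingers; the grasp point (between the pads) lies 19 mm behind it; z points along the fingers, y is the line along which they close (so a half turn about z gives the same grasp; the last joint's range is limited). The gripper opens to 92 mm and grips with 3 to 60 N. Pads are 19 mm wide; open, the fingers measure 130 mm over their backs; the gripper's body (75 mm by 190 mm) begins 47 mm behind the grasp point.
Start: joints at [1.135, 0.342, 1.524, -0, 1.275, -0.146], TCP at [150.009, 503.132, 226.741] pointing down, gripper open.
Joint ranges: [-2.53, 2.53], [-0.77, 2.02], [0.04, 2.7], [-1, 4.14], [0.28, 2.66], [-3.11, 3.11]. Speed limits (rad/s): [2.57, 2.57, 3.14, 3.14, 3.14, 3.14].

## Interface

Orientations are given as [roll, pitch, yaw] about the fixed x, y, z axes, in that order (R = Rz(yaw) Ry(pitch) Rx(roll)).
In Python, from plant import monitor, optics, workorder gives the robot as it stands. The module is installed in compiled form; this text tells all that it offers.
- The arm moves only by the tool servo_tool, never from a script. Its arguments are lists of equal length, an entry for each row: "linear": the shift along the tool's x, y, z as a fraction of full scale, a list of three; "spin": the turn about the tool's z as a fraction of full scale. In form: {"linear": [[dx, dy, dz], ...], "spin": [spin, ...]}. A call has exactly 8 rows; each row shifts and turns the commanded pose from where the row before left it, along the tool's axes as they then stand; what a row does not reach is not made up. Full scale, the value 1, is 200 mm for a shift and 90 degrees for a turn. A row lasts 1/8 s, in which the tool goes at most 62.5 mm and 10.7 degrees, less where a joint would pass 70% of its speed; a pose out of reach is approached as far as the arm can. A call with a number of a shift or a turn outside -1 to 1 is refused whole. A call with a gripper value outside its range is refused whole. "hand" is the opening, from -1 (shut) to 1 (fully open), set as the call begins (left out, the last holds). The fingers move at their own pace and stop on an object; the grip force is fixed at half the most. Time passes only in rows, so rows that do not move let the fingers close, or fill a call up. It gives the time, the measured TCP pose, the force, the opening and the grip force at its end, in the units of the state.
- monitor.get_obs(): the state, without advancing time (a new reading comes with each control period).
- optics.capture(name): name is "scene" or "top"; returns a dict with "frame" (480x640x3 uint8, blue, green, red), "K" (3x3 intrinsics, pixels), "world_to_cam" (4x4, takes a point from world to camera coordinates). Camera axes: x right, y down, z forward; pixel columns grow to the right and rows downward; lengths in mm; the calibration is good to about 2 mm. A picture is of the moment at which its call begins. There is no depth.
- workorder.close_job(): hands the job in; it is judged then, once.
The state is a dict: "time": time; "joint_positions": joint angles; "dq": joint speeds; "tau": joint torques, N m; "tool_pos": TCP position; "tcp_rot": TCP orientation; "contact_force": force on the tool from outside, world axes, zero at the start; "moment": the same for the moment, N m; "grip_width": finger opening in mm; "finger_force": force on a finger pad.
Only numpy, scipy, OpenCV 4.12 (cv2) and the standard library are available. Lean on these libraries where they do the work, as an engineer would, in place of code of your own. Each camera call takes 0.05 s, during which the arm holds its last target. There are 200 camera calls.

## Working session

There is one attempt and no reset: what is moved stays moved. The work goes in short steps, Python scripts to look and compute and a tool call to move; the robot and the scene stay as the last step left them, time stands still between calls to the robot, and variables do not carry over. Pictures are saved under pics/ and viewed, at most 10 in all, crops included, and the job is handed in when it is done.

Besides the shell and the picture viewer there is one more tool, called after "Request:" as name(argument=value, ...) on one line, values as JSON. servo_tool: Moves the arm, as the interface text tells. Shift numbers are shares of 200 mm and turn numbers shares of 90 degrees, none past 1 either way. Its arguments: {"type":"object","properties":{"linear":{"type":"array","items":{"type":"array","items":{"type":"number","minimum":-1,"maximum":1}}},"spin":{"type":"array","items":{"type":"number","minimum":-1,"maximum":1}},"hand":{"type":"number"}},"required":["linear","spin"]}

```bash
mkdir -p pics; cat > h.py <<'E'
import numpy as np, cv2
from plant import monitor, optics, workorder
def ray(c,u,v,z):
    K,T=np.array(c["K"]),np.array(c["world_to_cam"]); R,t=T[:3,:3],T[:3,3]
    o=-R.T@t; d=R.T@np.linalg.inv(K)@np.array([u,v,1.])
    return (o+d*(z-o[2])/d[2]).round(1)
def proj(c,p):
    K,T=np.array(c["K"]),np.array(c["world_to_cam"]); q=K@(T[:3,:3]@np.array(p,float)+T[:3,3]); return (q[:2]/q[2]).round(1)
E
python3 - <<'E'
from h import *
import pickle
for n in("scene","top"):
    c=optics.capture(n); cv2.imwrite(f"pics/{n}0.png",c["frame"]); pickle.dump(c,open(n+"0.pkl","wb"))
    T=np.array(c["world_to_cam"]); print(n,(-T[:3,:3].T@T[:3,3]).round(),np.array(c["K"]).round(1).tolist())
print(monitor.get_obs())
E
```

```text
scene [ 183. -653. 1076.] [[555.0, 0.0, 313.1], [0.0, 555.0, 230.7], [0.0, 0.0, 1.0]]
top [ -64.  179. 1618.] [[554.8, 0.0, 322.2], [0.0, 554.8, 229.9], [0.0, 0.0, 1.0]]
{'time': 0.1, 'joint_positions': array([ 1.13503093e+00,  3.42641856e-01,  1.52490903e+00,  8.45203946e-07,
        1.27537342e+00, -1.46012666e-01]), 'dq': array([ 0.00198637, -0.00055951, -0.00057353, -0.0011391 ,  0.00059775,
        0.00092999]), 'tau': array([ 3.27823000e-03, -4.31999052e+01, -2.44696695e+01,  7.23144226e-02,
        5.26514417e-02, -4.58274690e-05]), 'tool_pos': array([149.83630535, 502.79966131, 226.1246069 ]), 'tcp_rot': array([-3.14027529e+00, -1.94547270e-04,  2.85183955e+00]), 'contact_force': array([-0.09761968, -0.06228151, -0.44332986]), 'moment': array([-0.01050879,  0.0018661 ,  0.01808818]), 'finger_force': 0.0, 'grip_width': 91.64398762053077}
```

View pics/scene0.png

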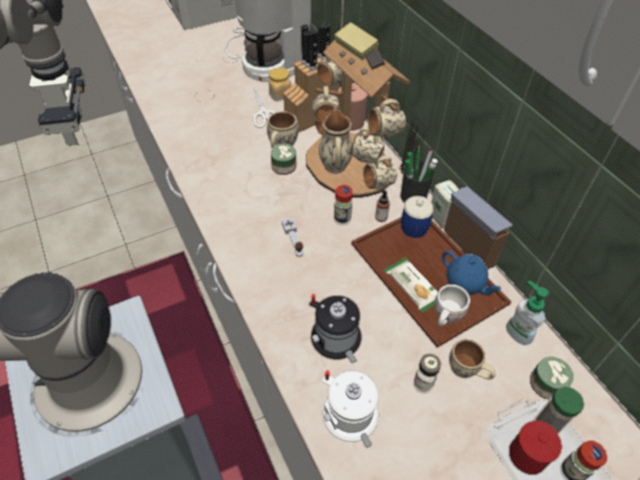

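View pics/top0.png

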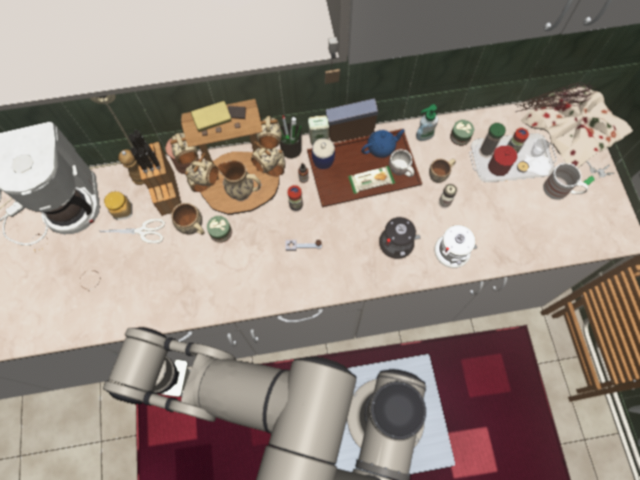

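The scene view shows the crank near (293,235) and the black mill at (337,325), with the white decoy at (351,403). In the top view the crank is at (303,245) and the mill at (398,237). I'll enlarge these areas.

```bash
python3 - <<'E'
from h import *
import pickle
s=pickle.load(open("scene0.pkl","rb"));t=pickle.load(open("top0.pkl","rb"))
def cr(c,u,v,w,h,k): return cv2.resize(c["frame"][v:v+h,u:u+w],None,fx=k,fy=k,interpolation=cv2.INTER_CUBIC)
# each 400x300: crank scale 8 (50x37), mill 6
a=cr(t,280,230,50,30,8);a=cv2.copyMakeBorder(a,0,60,0,0,0)
b=cr(s,272,215,50,50,6);b=cv2.copyMakeBorder(b,0,0,0,100,0)
m=cr(t,373,212,50,50,6);m=cv2.copyMakeBorder(m,0,0,0,100,0)
n=cr(s,302,285,66,50,6);n=cv2.copyMakeBorder(n,0,0,0,4,0)
cv2.imwrite("pics/crops.png",np.vstack([np.hstack([a,b]),np.hstack([m,n])]))
E
```

```text
(no output)
```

View pics/crops.png

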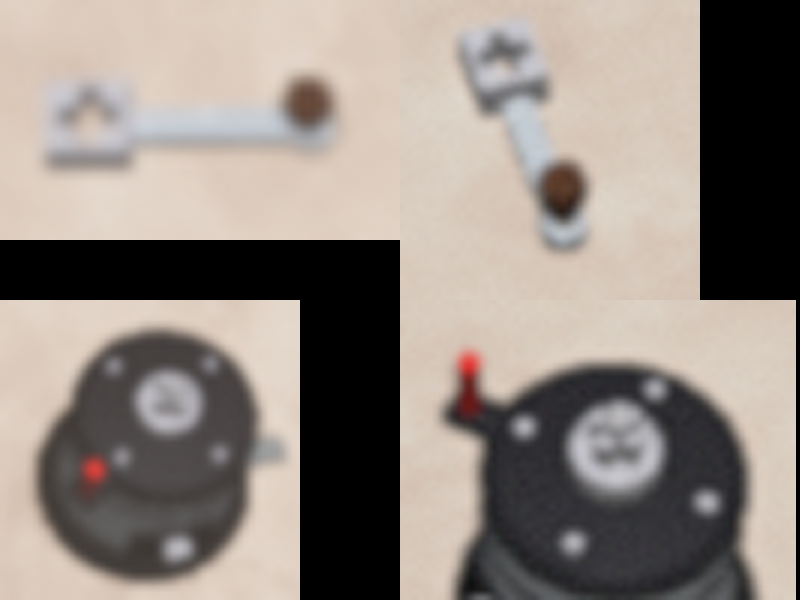

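Crop readings: top view, hub hole centre at (87,115) and knob at (308,100); scene view, hub top at (103,55) and knob top at (162,182). The mill shoulder disc is at (169,101) in the top crop and (216,145) in the scene crop. The red post top is at (95,166) and (68,60).

```bash
python3 - <<'E'
from h import *
import pickle
s=pickle.load(open("scene0.pkl","rb"));t=pickle.load(open("top0.pkl","rb"))
P=lambda c,x,y,k,u,v,z: ray(c,u+(x+.5)/k-.5,v+(y+.5)/k-.5,z)
print("hub",P(t,87,115,8,280,230,18),P(s,103,56,6,272,215,18))
print("knobtop",P(t,308,98,8,280,230,38),P(s,162,180,6,272,215,38))
print("armend",P(t,318,133,8,280,230,9))
print("seat",P(t,169,101,6,373,212,112),P(s,216,147,6,302,285,112))
print("post",P(t,95,166,6,373,212,125),P(s,68,58,6,302,285,125))
print("foot",P(t,143,176,6,373,212,0))
def cr(c,u,v,w,h,k): return cv2.resize(c["frame"][v:v+h,u:u+w],None,fx=k,fy=k,interpolation=cv2.INTER_CUBIC)
def st(i):
    return cv2.normalize(i,None,0,255,cv2.NORM_MINMAX)
cv2.imwrite("pics/sp.png",np.hstack([st(cr(t,391,219,20,20,20)),st(cr(s,328,299,20,20,20))]))
E
```

```text
hub [547. 186.  18.] [544.8 181.   18. ]
knobtop [532.  101.9  38. ] [530.9  95.9  38. ]
armend [528.  99.   9.]
seat [ 504.8 -140.2  112. ] [ 503.1 -143.2  112. ]
post [472.9 -95.  125. ] [470.9 -96.3 125. ]
foot [ 508.3 -141.4    0. ]
```

View pics/sp.png

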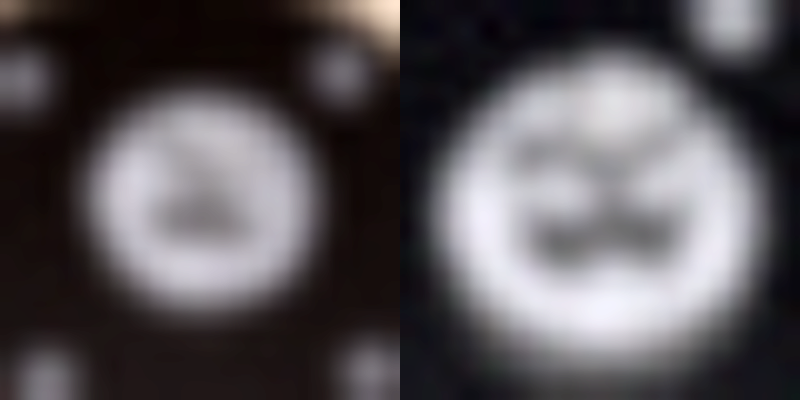

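The sizes check out: arm about 86 mm, seat to post about 55 mm. The hub is near (546,183.5) with the arm at about 259°. The seat is near (504,-141.7) and the park direction is about 137°. Next I'll compute the approach rows and the jar clearance.

```bash
cat >> h.py <<'E'
def rows(d,turn,n=8,yaw=None):
    """world shift d (mm), yaw change turn (deg, ccw +) over n rows -> tool fractions"""
    y0=monitor.get_obs()["tcp_rot"][2] if yaw is None else np.radians(yaw)
    for i in range(n):
        a=y0+np.radians(turn)*i/n; s=np.array(d,float)/n
        t=[np.cos(a)*s[0]+np.sin(a)*s[1], np.sin(a)*s[0]-np.cos(a)*s[1], -s[2]]
        print([round(float(v)/200,4) for v in t], end=",")
    print(" spin",round(-turn/n/90,4))
E
python3 - <<'E'
from h import *
import pickle
t=pickle.load(open("top0.pkl","rb"))
print("redjar base",ray(t,295,206,0),"top",ray(t,294,190,109), "potgreen", ray(t,218,228,50))
o=monitor.get_obs()
rows(np.array([546,183.5,226])-[150,503,226.7],-84.1)
E
```

```text
redjar base [679.9 152.9   0. ] top [682.8 149.8 109. ] potgreen [623.5 396.8  50. ]
[-0.2942, -0.1206, 0.0004],[-0.3113, -0.0649, 0.0004],[-0.3179, -0.0071, 0.0004],[-0.3139, 0.0511, 0.0004],[-0.2993, 0.1075, 0.0004],[-0.2747, 0.1603, 0.0004],[-0.2408, 0.2077, 0.0004],[-0.1989, 0.2482, 0.0004], spin 0.1168
```

Request:
servo_tool(linear=[[-0.288, -0.118, 0], [-0.305, -0.0635, 0], [-0.3115, -0.007, 0], [-0.3075, 0.05, 0], [-0.293, 0.1055, 0], [-0.269, 0.157, 0], [-0.236, 0.2035, 0], [-0.195, 0.243, 0]], spin=[0.1168, 0.1168, 0.1168, 0.1168, 0.1168, 0.1168, 0.1168, 0.1168], hand=1)

```text
time: 1.1
tool_pos: [539.1, 188.6, 226.4]
tcp_rot: [-3.141, -0.0, 1.378]
contact_force: [0.5, 1.1, -0.1]
grip_width: 92.0
finger_force: 0.0
```

```bash
python3 - <<'E'
from h import *
o=monitor.get_obs(); print(o["tool_pos"],np.degrees(o["tcp_rot"]))
rows(np.array([546,183.5,60])-o["tool_pos"],79.3-np.degrees(o["tcp_rot"][2]),4)
E
```

```text
[539.12751777 188.60941508 226.39596963] [-1.79964764e+02 -2.78681905e-03  7.89414111e+01]
[-0.0046, 0.0097, 0.208],[-0.0046, 0.0096, 0.208],[-0.0047, 0.0096, 0.208],[-0.0047, 0.0096, 0.208], spin -0.001
```

Request:
servo_tool(linear=[[-0.0046, 0.0097, 0.208], [-0.0046, 0.0097, 0.208], [-0.0046, 0.0096, 0.208], [-0.0046, 0.0096, 0.208], [0, 0, 0], [0, 0, 0], [0, 0, 0], [0, 0, 0]], spin=[-0.001, -0.001, -0.001, -0.001, 0, 0, 0, 0])

```text
time: 2.1
tool_pos: [545.5, 185.4, 61.8]
tcp_rot: [3.139, -0.001, 1.39]
contact_force: [0.7, 0.6, 0.8]
grip_width: 91.6
finger_force: 0.0
```

```bash
python3 - <<'E'
from h import *
import pickle
o=monitor.get_obs(); p=o["tool_pos"]; print(p,np.degrees(o["tcp_rot"]))
out=[]
for n in("scene","top"):
    c=optics.capture(n); pickle.dump(c,open(n+"1.pkl","wb"))
    u,v=proj(c,[546,170,30]); u,v=int(u)-40,int(v)-45; print(n,u,v, proj(c,p),proj(c,[p[0],p[1],18]))
    out.append(cv2.resize(c["frame"][v:v+75,u:u+80],None,fx=5,fy=5,interpolation=cv2.INTER_CUBIC))
cv2.imwrite("pics/g1.png",np.hstack(out))
E
```

```text
[545.52227009 185.41062808  61.79758308] [ 1.79863991e+02 -5.88341043e-02  7.96680530e+01]
scene 250 178 [287.7 211. ] [288.2 222.6]
top 255 197 [289.8 239.2] [290.7 244.3]
```

View pics/g1.png

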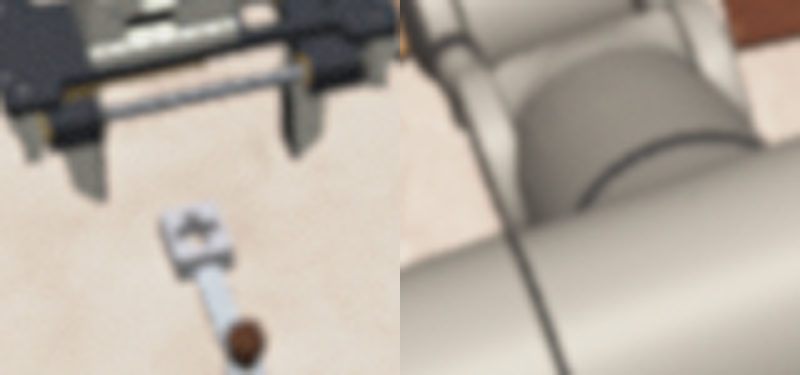

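The scene view shows both fingertips straddling the hub, at (95,200) and (297,158), with the hub at (198,233) and everything aligned. Next I descend.

Request:
servo_tool(linear=[[-0.003, 0.0005, 0.06], [-0.003, 0.0005, 0.07], [-0.0025, 0, 0.07], [0, 0, 0.05], [0, 0, 0.03], [0, 0, 0.005], [0, 0, 0], [0, 0, 0]], spin=[0, 0, 0, 0, 0, 0, 0, 0])

```text
time: 3.2
tool_pos: [545.0, 183.5, 3.8]
tcp_rot: [3.141, -0.0, 1.39]
contact_force: [0.3, 0.5, -0.7]
grip_width: 91.8
finger_force: 0.0
```

Request:
servo_tool(linear=[[0, 0, 0], [0, 0, 0], [0, 0, 0], [0, 0, 0], [0, 0, 0], [0, 0, 0], [0, 0, 0], [0, 0, 0]], spin=[0, 0, 0, 0, 0, 0, 0, 0], hand=-1)

```text
time: 4.2
tool_pos: [544.6, 183.5, 3.3]
tcp_rot: [-3.141, -0.0, 1.39]
contact_force: [-1.0, 0.6, 0.1]
grip_width: 29.9
finger_force: 30.0
```

Gripped at 29.9 mm. Next I lift and compute the transfer.

Request:
servo_tool(linear=[[0, 0, -0.1], [0, 0, -0.2], [0, 0, -0.25], [0, 0, -0.25], [0, 0, -0.05], [0, 0, 0], [0, 0, 0], [0, 0, 0]], spin=[0, 0, 0, 0, 0, 0, 0, 0])

```text
time: 5.2
tool_pos: [543.9, 183.3, 171.5]
tcp_rot: [-3.138, 0.001, 1.39]
contact_force: [0.9, 0.2, -2.0]
grip_width: 29.7
finger_force: 30.0
```

```bash
python3 - <<'E'
from h import *
import pickle
o=monitor.get_obs(); p=o["tool_pos"]; y=np.degrees(o["tcp_rot"][2]); print(p,y,o["contact_force"],o["moment"],o["grip_width"])
rows(np.array([504,-142,p[2]])-p,37-y,8)
E
```

```text
[543.92410275 183.27490467 171.53334164] 79.65774031924873 [ 0.92218449  0.15180268 -2.01390146] [-0.12974624  0.09160245 -0.05342164] 29.716056977812844
[-0.2045, 0.012, -0.0],[-0.2025, 0.0309, -0.0],[-0.1987, 0.0496, -0.0],[-0.1933, 0.0678, -0.0],[-0.1861, 0.0855, -0.0],[-0.1774, 0.1024, -0.0],[-0.1671, 0.1185, -0.0],[-0.1554, 0.1335, -0.0], spin 0.0592
```

Request:
servo_tool(linear=[[-0.2045, 0.012, 0], [-0.2025, 0.031, 0], [-0.1985, 0.0495, 0], [-0.1935, 0.068, 0], [-0.186, 0.0855, 0], [-0.1775, 0.1025, 0], [-0.167, 0.1185, 0], [-0.1555, 0.1335, 0]], spin=[0.0592, 0.0592, 0.0592, 0.0592, 0.0592, 0.0592, 0.0592, 0.0592])

```text
time: 6.2
tool_pos: [504.3, -143.1, 172.4]
tcp_rot: [-3.14, 0.001, 0.643]
contact_force: [0.6, 0.4, -0.9]
grip_width: 29.7
finger_force: 30.0
```

```bash
python3 - <<'E'
from h import *
o=monitor.get_obs(); p=o["tool_pos"]; y=np.degrees(o["tcp_rot"][2]); print(p,y)
rows(np.array([504,-142,150])-p,37-y,5)
E
```

```text
[ 504.32313948 -143.06304777  172.40309251] 36.85665166387675
[0.0004, -0.001, 0.0224],[0.0004, -0.001, 0.0224],[0.0004, -0.001, 0.0224],[0.0004, -0.001, 0.0224],[0.0004, -0.001, 0.0224], spin -0.0003
```

Request:
servo_tool(linear=[[0.0004, -0.001, 0.0224], [0.0004, -0.001, 0.0224], [0.0004, -0.001, 0.0224], [0.0004, -0.001, 0.0224], [0.0004, -0.001, 0.0224], [0, 0, 0], [0, 0, 0], [0, 0, 0]], spin=[0, 0, 0, 0, 0, 0, 0, 0])

```text
time: 7.2
tool_pos: [504.8, -140.9, 151.1]
tcp_rot: [3.141, -0.0, 0.646]
contact_force: [0.2, -0.1, -1.3]
grip_width: 29.8
finger_force: 30.0
```

```bash
python3 - <<'E'
from h import *
import pickle
o=monitor.get_obs(); p=o["tool_pos"]; y=o["tcp_rot"][2]; print(p,np.degrees(y))
k=p+85*np.array([-np.cos(y),-np.sin(y),0])
out=[]
for n in("scene","top"):
    c=optics.capture(n); pickle.dump(c,open(n+"2.pkl","wb"))
    u,v=proj(c,p); u,v=int(u)-40,int(v)-40; print(n,u,v,"knobtop pred",proj(c,[k[0],k[1],p[2]-3.5+40]),"under",proj(c,[k[0],k[1],p[2]-3.5]),"seat",proj(c,[504,-142,112]))
    out.append(cv2.resize(c["frame"][v:v+80,u:u+80],None,fx=5,fy=5,interpolation=cv2.INTER_CUBIC))
cv2.imwrite("pics/g2.png",np.hstack(out))
E
```

```text
[ 504.76009866 -140.91679322  151.09567759] 37.03367251484106
scene 298 257 knobtop pred [320.3 321.5] under [320.  332.4] seat [337.7 308.5]
top 362 183 knobtop pred [427.9 237.6] under [425.5 242.7] seat [401.4 228.6]
```

View pics/g2.png

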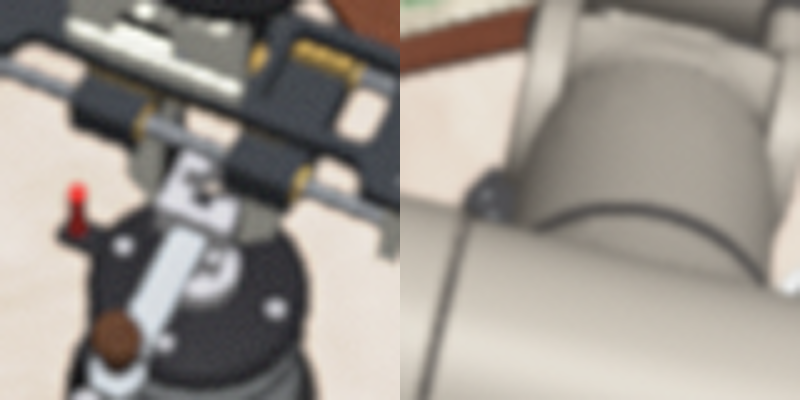

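The scene view shows the held knob top at about (115,331) in the crop, which is (320.7,322.8). The prediction was (320.3,321.5), so the grasp offset is within about 2 mm. The hub sits over the spindle, so I'll descend gently onto the pilot cone.

Request:
servo_tool(linear=[[0, 0, 0.02], [0, 0, 0.02], [0, 0, 0.015], [0, 0, 0.008], [0, 0, 0.005], [0, 0, 0], [0, 0, 0], [0, 0, 0]], spin=[0, 0, 0, 0, 0, 0, 0, 0])

```text
time: 8.3
tool_pos: [504.7, -140.9, 137.4]
tcp_rot: [3.141, -0.0, 0.646]
contact_force: [0.8, -0.0, -2.1]
grip_width: 29.8
finger_force: 30.0
```

Request:
servo_tool(linear=[[0, 0, 0.005], [0, 0, 0.005], [0, 0, 0.005], [0, 0, 0], [0, 0, 0], [0, 0, 0], [0, 0, 0], [0, 0, 0]], spin=[0, 0, 0, 0, 0, 0, 0, 0])

```text
time: 9.3
tool_pos: [504.6, -140.8, 134.3]
tcp_rot: [-3.141, -0.0, 0.646]
contact_force: [-0.9, 1.0, 0.1]
grip_width: 29.7
finger_force: 30.0
```

Request:
servo_tool(linear=[[0, 0, 0.005], [0, 0, 0.005], [0, 0, 0.005], [0, 0, 0], [0, 0, 0], [0, 0, 0], [0, 0, 0], [0, 0, 0]], spin=[0, 0, 0, 0, 0, 0, 0, 0])

```text
time: 10.3
tool_pos: [504.3, -140.7, 131.0]
tcp_rot: [-3.141, 0.0, 0.646]
contact_force: [-3.1, 1.4, -3.4]
grip_width: 29.7
finger_force: 30.0
```

Request:
servo_tool(linear=[[-0.0025, -0.005, 0], [0, 0, 0.005], [0, 0, 0.003], [0, 0, 0.003], [0, 0, 0], [0, 0, 0], [0, 0, 0], [0, 0, 0]], spin=[0, 0, 0, 0, 0, 0, 0, 0])

```text
time: 11.3
tool_pos: [503.9, -140.5, 129.2]
tcp_rot: [3.141, -0.0, 0.646]
contact_force: [-1.9, -0.7, 1.2]
grip_width: 30.1
finger_force: 30.0
```

Request:
servo_tool(linear=[[-0.001, -0.001, 0.003], [0, 0, 0.003], [0, 0, 0], [0, 0, 0], [0, 0, 0], [0, 0, 0], [0, 0, 0], [0, 0, 0]], spin=[0, 0, 0, 0, 0, 0, 0, 0])

```text
time: 12.3
tool_pos: [503.6, -140.5, 128.1]
tcp_rot: [3.141, -0.0, 0.646]
contact_force: [0.5, -2.3, 4.2]
grip_width: 29.7
finger_force: 30.0
```

Request:
servo_tool(linear=[[0, 0, 0.001], [0, 0, 0], [0, 0, 0], [0, 0, 0], [0, 0, 0], [0, 0, 0], [0, 0, 0], [0, 0, 0]], spin=[0.018, 0.018, 0.018, 0.018, 0.018, 0.018, 0, 0])

```text
time: 13.3
tool_pos: [504.0, -140.7, 128.0]
tcp_rot: [3.14, -0.001, 0.476]
contact_force: [2.9, -3.8, 4.6]
grip_width: 29.9
finger_force: 30.0
```

```bash
python3 -c "
from h import *
o=monitor.get_obs();print(o['tool_pos'],np.degrees(o['tcp_rot']),o['contact_force'],o['moment'])"
```

```text
[ 503.97497618 -140.73132306  128.01322456] [ 1.79916399e+02 -5.79541977e-02  2.72646857e+01] [ 2.94692094 -3.82579063  4.6111448 ] [-0.93048716 -0.32751319  0.07819674]
```

Request:
servo_tool(linear=[[0.0004, 0.0036, 0.001], [0, 0, 0], [0, 0, 0], [0, 0, 0], [0, 0, 0], [0, 0, 0], [0, 0, 0], [0, 0, 0]], spin=[0.018, 0.018, 0.018, 0.018, 0.018, 0.018, 0, 0])

```text
time: 14.3
tool_pos: [503.9, -141.3, 127.8]
tcp_rot: [3.141, -0.0, 0.306]
contact_force: [0.7, -4.7, 5.7]
grip_width: 29.3
finger_force: 30.0
```

Request:
servo_tool(linear=[[-0.0004, 0.004, 0.001], [0, 0, 0], [0, 0, 0], [0, 0, 0], [0, 0, 0], [0, 0, 0], [0, 0, 0], [0, 0, 0]], spin=[0.018, 0.018, 0.018, 0.018, 0.018, 0.018, 0, 0])

```text
time: 15.3
tool_pos: [503.8, -141.7, 127.8]
tcp_rot: [3.142, -0.0, 0.137]
contact_force: [-0.1, -2.8, 9.3]
grip_width: 29.4
finger_force: 30.0
```

Request:
servo_tool(linear=[[0, 0.0015, -0.001], [0, 0, 0], [0, 0, 0], [0, 0, 0], [0, 0, 0], [0, 0, 0], [0, 0, 0], [0, 0, 0]], spin=[0.018, 0.018, 0.018, 0.018, 0.018, 0.018, 0, 0])

```text
time: 16.3
tool_pos: [503.9, -142.0, 128.0]
tcp_rot: [3.141, -0.0, -0.033]
contact_force: [-0.8, -2.9, 8.4]
grip_width: 29.8
finger_force: 30.0
```

Request:
servo_tool(linear=[[0, 0.002, -0.001], [0, 0, 0], [0, 0, 0], [0, 0, 0], [0, 0, 0], [0, 0, 0], [0, 0, 0], [0, 0, 0]], spin=[0.018, 0.018, 0.018, 0.018, 0.018, 0.018, 0, 0])

```text
time: 17.3
tool_pos: [503.8, -142.3, 128.1]
tcp_rot: [-3.142, 0.0, -0.203]
contact_force: [-1.2, -3.4, 8.0]
grip_width: 29.8
finger_force: 30.0
```

Request:
servo_tool(linear=[[-0.001, 0.002, -0.001], [0, 0, 0], [0, 0, 0], [0, 0, 0], [0, 0, 0], [0, 0, 0], [0, 0, 0], [0, 0, 0]], spin=[0.018, 0.018, 0.018, 0.018, 0.018, 0.018, 0, 0])

```text
time: 18.3
tool_pos: [503.4, -142.4, 128.1]
tcp_rot: [-3.141, 0.001, -0.372]
contact_force: [-1.3, -1.9, 7.7]
grip_width: 29.5
finger_force: 30.0
```

```bash
python3 -c "
from h import *
o=monitor.get_obs();print(o['tool_pos'],np.degrees(o['tcp_rot']),o['contact_force'],o['moment'])"
```

```text
[ 503.42031803 -142.42238454  128.11341769] [-1.79977027e+02  3.61651937e-02 -2.13330873e+01] [-1.34237045 -1.94981149  7.65028461] [-0.39956775  0.18343014  0.06885591]
```

Request:
servo_tool(linear=[[-0.001, 0.001, 0], [0, 0, 0], [0, 0, 0], [0, 0, 0], [0, 0, 0], [0, 0, 0], [0, 0, 0], [0, 0, 0]], spin=[0.018, 0.018, 0.018, 0.018, 0.018, 0.018, 0, 0])

```text
time: 19.3
tool_pos: [503.2, -142.4, 128.1]
tcp_rot: [-3.141, 0.001, -0.542]
contact_force: [-0.0, -1.1, 8.3]
grip_width: 29.7
finger_force: 30.0
```

Crank angles 217° to 149° are covered with no drop, so the centring is probably off. I'll lift slightly off the ribs and probe the pilot play along the tool axes.

Request:
servo_tool(linear=[[0, 0, -0.01], [0, 0, 0], [0.005, 0, 0], [0.005, 0, 0], [0, 0, 0], [0, 0, 0], [0, 0, 0], [0, 0, 0]], spin=[0, 0, 0, 0, 0, 0, 0, 0])

```text
time: 20.3
tool_pos: [504.3, -143.7, 129.5]
tcp_rot: [3.141, 0.002, -0.541]
contact_force: [-4.7, 0.8, -3.3]
grip_width: 29.8
finger_force: 30.0
```

```bash
cat > r.py <<'E'
from h import *
o=monitor.get_obs();y=o['tcp_rot'][2];p=o['tool_pos'];f=o['contact_force']
X=np.array([np.cos(y),np.sin(y)]);Y=np.array([np.sin(y),-np.cos(y)])
print(p.round(2),np.degrees(y).round(1),'F',f.round(1),'Ft',(f[:2]@X).round(1),(f[:2]@Y).round(1),'pos_t',(p[:2]@X).round(2),(p[:2]@Y).round(2),'M',o['moment'].round(3))
E
python3 r.py
```

```text
[ 504.34 -143.73  129.49] -31.0 F [-4.7  0.8 -3.3] Ft -4.5 1.8 pos_t 506.32 -136.59 M [ 0.07   1.134 -0.036]
```

Request:
servo_tool(linear=[[-0.01, 0, 0], [-0.01, 0, 0], [0, 0, 0], [0, 0, 0], [0, 0, 0], [0, 0, 0], [0, 0, 0], [0, 0, 0]], spin=[0, 0, 0, 0, 0, 0, 0, 0])

```text
time: 21.3
tool_pos: [501.8, -141.8, 129.9]
tcp_rot: [-3.141, -0.0, -0.541]
contact_force: [0.4, -1.2, -0.7]
grip_width: 29.6
finger_force: 30.0
```

```bash
python3 r.py
```

```text
[ 501.77 -141.85  129.91] -31.0 F [ 0.4 -1.2 -0.7] Ft 0.9 0.9 pos_t 503.15 -136.88 M [-0.069  0.105 -0.019]
```

Request:
servo_tool(linear=[[-0.006, 0, 0], [0, 0, 0], [0, 0, 0], [0, 0, 0], [0, 0, 0], [0, 0, 0], [0, 0, 0], [0, 0, 0]], spin=[0, 0, 0, 0, 0, 0, 0, 0])

```text
time: 22.3
tool_pos: [500.9, -141.4, 130.0]
tcp_rot: [-3.142, -0.001, -0.541]
contact_force: [2.2, -3.7, -1.1]
grip_width: 29.7
finger_force: 30.0
```

```bash
python3 r.py
```

```text
[ 500.85 -141.36  129.98] -31.0 F [ 2.2 -3.7 -1.1] Ft 3.8 2.1 pos_t 502.1 -136.85 M [-0.655 -0.321 -0.005]
```

Request:
servo_tool(linear=[[0.013, 0.006, 0], [0, 0.006, 0], [0, 0, 0], [0, 0, 0], [0, 0, 0], [0, 0, 0], [0, 0, 0], [0, 0, 0]], spin=[0, 0, 0, 0, 0, 0, 0, 0])

```text
time: 23.3
tool_pos: [501.5, -144.5, 129.8]
tcp_rot: [-3.142, 0.0, -0.541]
contact_force: [-0.8, 0.6, -1.9]
grip_width: 29.9
finger_force: 30.0
```

```bash
python3 r.py
```

```text
[ 501.51 -144.49  129.79] -31.0 F [-0.8  0.6 -1.9] Ft -1.0 -0.1 pos_t 504.29 -134.46 M [0.124 0.302 0.03 ]
```

Request:
servo_tool(linear=[[0, 0.006, 0], [0, 0, 0], [0, 0, 0], [0, 0, 0], [0, 0, 0], [0, 0, 0], [0, 0, 0], [0, 0, 0]], spin=[0, 0, 0, 0, 0, 0, 0, 0])

```text
time: 24.3
tool_pos: [501.1, -145.2, 129.8]
tcp_rot: [-3.141, 0.0, -0.541]
contact_force: [0.3, 5.5, -1.7]
grip_width: 29.8
finger_force: 30.0
```

```bash
python3 r.py
```

```text
[ 501.08 -145.21  129.85] -31.0 F [ 0.3  5.5 -1.7] Ft -2.5 -4.9 pos_t 504.28 -133.65 M [ 0.855  0.026 -0.023]
```

Request:
servo_tool(linear=[[0, -0.0115, 0], [0, 0, 0.004], [0, 0, 0.003], [0, 0, 0], [0, -0.0004, 0], [0, -0.0004, 0], [0, -0.0004, 0], [0, 0, 0]], spin=[0, 0, 0, 0, -0.0222, -0.0222, -0.0222, 0])

```text
time: 25.3
tool_pos: [502.4, -143.5, 128.5]
tcp_rot: [-3.142, -0.0, -0.436]
contact_force: [-0.6, 0.4, -1.3]
grip_width: 29.8
finger_force: 30.0
```

```bash
python3 r.py
```

```text
[ 502.37 -143.47  128.53] -25.0 F [-0.6  0.4 -1.3] Ft -0.7 -0.1 pos_t 515.97 -82.09 M [-0.037  0.199 -0.02 ]
```

Request:
servo_tool(linear=[[0, 0, 0.003], [0, -0.0004, 0.001], [0, -0.0004, 0], [0, -0.0004, 0], [0, -0.0004, 0], [0, -0.0004, 0], [0, -0.0004, 0], [0, 0, 0]], spin=[0, -0.0222, -0.0222, -0.0222, -0.0222, -0.0222, -0.0222, 0])

```text
time: 26.3
tool_pos: [503.0, -143.2, 128.1]
tcp_rot: [3.141, -0.001, -0.226]
contact_force: [-0.6, 0.6, 5.2]
grip_width: 29.8
finger_force: 30.0
```

```bash
python3 r.py
```

```text
[ 503.04 -143.21  128.14] -12.9 F [-0.6  0.6  5.2] Ft -0.8 -0.4 pos_t 522.33 27.01 M [ 0.012  0.176 -0.034]
```

Request:
servo_tool(linear=[[-0.0015, -0.0004, 0], [0, -0.0004, 0], [0, -0.0004, 0], [0, -0.0004, 0], [0, -0.0004, 0], [0, -0.0004, 0], [0, -0.0004, 0], [0, 0, 0]], spin=[-0.0222, -0.0222, -0.0222, -0.0222, -0.0222, -0.0222, -0.0222, 0])

```text
time: 27.3
tool_pos: [502.7, -142.6, 128.1]
tcp_rot: [3.141, -0.001, 0.019]
contact_force: [0.3, -0.6, 4.6]
grip_width: 29.6
finger_force: 30.0
```

```bash
python3 r.py
```

```text
[ 502.71 -142.57  128.07] 1.1 F [ 0.3 -0.6  4.6] Ft 0.3 0.6 pos_t 499.94 151.99 M [-0.118  0.058  0.001]
```

Request:
servo_tool(linear=[[0, -0.0004, 0], [0, -0.0004, 0], [0, -0.0004, 0], [0, -0.0004, 0], [0, -0.0004, 0], [0, -0.0004, 0], [0, -0.0004, 0], [0, 0, 0]], spin=[-0.0222, -0.0222, -0.0222, -0.0222, -0.0222, -0.0222, -0.0222, 0])

```text
time: 28.3
tool_pos: [502.0, -141.7, 127.4]
tcp_rot: [-3.141, 0.001, 0.261]
contact_force: [0.5, 0.6, 3.5]
grip_width: 29.6
finger_force: 30.0
```

```bash
python3 r.py
```

```text
[ 501.96 -141.68  127.42] 15.0 F [0.5 0.6 3.5] Ft 0.6 -0.5 pos_t 448.27 266.63 M [-0.065  0.089  0.046]
```

z has dropped 0.65 mm with less force, so it may be starting to engage. I'll press down gently here.

Request:
servo_tool(linear=[[0, 0, 0.004], [0, 0, 0.004], [0, 0, 0], [0, 0, 0], [0, 0, 0], [0, 0, 0], [0, 0, 0], [0, 0, 0]], spin=[0, 0, 0, 0, 0, 0, 0, 0])

```text
time: 29.3
tool_pos: [502.2, -142.0, 126.0]
tcp_rot: [3.142, 0.0, 0.261]
contact_force: [0.8, -4.3, -2.9]
grip_width: 29.8
finger_force: 30.0
```

```bash
python3 r.py
```

```text
[ 502.16 -141.95  126.  ] 15.0 F [ 0.8 -4.3 -2.9] Ft -0.3 4.3 pos_t 448.53 266.71 M [-0.834 -0.122  0.013]
```

Engaged. I'll relieve the side force and continue down.

Request:
servo_tool(linear=[[0, 0.003, 0], [0, 0, 0.006], [0, 0, 0.006], [0, 0, 0.006], [0, 0, 0.006], [0, 0, 0], [0, 0, 0], [0, 0, 0]], spin=[0, 0, 0, 0, 0, 0, 0, 0])

```text
time: 30.3
tool_pos: [502.3, -142.2, 121.2]
tcp_rot: [-3.141, 0.0, 0.261]
contact_force: [-0.7, 0.4, 2.1]
grip_width: 29.8
finger_force: 30.0
```

```bash
python3 r.py
```

```text
[ 502.29 -142.23  121.22] 14.9 F [-0.7  0.4  2.1] Ft -0.6 -0.6 pos_t 448.6 266.99 M [-0.009  0.298  0.097]
```

Request:
servo_tool(linear=[[0, 0, 0.005], [0, 0, 0.005], [0, 0, 0.005], [0, 0, 0.005], [0, 0, 0.003], [0, 0, 0.002], [0, 0, 0], [0, 0, 0]], spin=[-0.015, 0, 0, 0, 0, 0, 0, 0])

```text
time: 31.3
tool_pos: [502.3, -142.3, 116.3]
tcp_rot: [-3.141, 0.0, 0.285]
contact_force: [-1.0, 0.7, -1.9]
grip_width: 29.5
finger_force: 30.0
```

```bash
python3 r.py
```

```text
[ 502.34 -142.33  116.27] 16.3 F [-1.   0.7 -1.9] Ft -0.8 -0.9 pos_t 442.2 277.61 M [0.094 0.201 0.021]
```

Free, with no vertical force. I'll go on to the seat, expected at TCP ≈115.3.

Request:
servo_tool(linear=[[0, 0, 0.003], [0, 0, 0.003], [0, 0, 0.002], [0, 0, 0.001], [0, 0, 0], [0, 0, 0], [0, 0, 0], [0, 0, 0]], spin=[0, 0, 0, 0, 0, 0, 0, 0])

```text
time: 32.3
tool_pos: [502.4, -142.3, 115.2]
tcp_rot: [3.141, -0.0, 0.285]
contact_force: [-2.6, 2.4, 6.4]
grip_width: 29.6
finger_force: 30.0
```

```bash
python3 r.py
```

```text
[ 502.42 -142.34  115.23] 16.3 F [-2.6  2.4  6.4] Ft -1.8 -3.1 pos_t 442.26 277.66 M [0.378 0.663 0.025]
```

It's home: contact at TCP z 115.2, which puts the hub underside at about 112. Now I turn clockwise about the hub axis, easing the down-pressure.

Request:
servo_tool(linear=[[-0.0005, -0.001, -0.002], [0, 0.001, 0], [0, 0.001, 0], [0, 0.001, 0], [0, 0.001, 0], [0, 0.001, 0], [0, 0, 0], [0, 0, 0]], spin=[0, 0.055, 0.055, 0.055, 0.055, 0.055, 0, 0])

```text
time: 33.3
tool_pos: [502.3, -142.8, 115.3]
tcp_rot: [-3.141, -0.0, -0.147]
contact_force: [-1.7, 3.3, 4.8]
grip_width: 29.8
finger_force: 30.0
```

```bash
python3 r.py
```

```text
[ 502.35 -142.82  115.25] -8.4 F [-1.7  3.3  4.8] Ft -2.1 -3.0 pos_t 517.85 67.69 M [0.613 0.496 0.008]
```

Request:
servo_tool(linear=[[-0.001, -0.001, -0.001], [0, 0.0009, 0], [0, 0.0009, 0], [0, 0.0009, 0], [0, 0.0009, 0], [0, 0.0009, 0], [0, 0, 0], [0, 0, 0]], spin=[0, 0.055, 0.055, 0.055, 0.055, 0.055, 0, 0])

```text
time: 34.3
tool_pos: [502.2, -143.2, 115.3]
tcp_rot: [-3.14, 0.0, -0.579]
contact_force: [-1.3, 4.9, 3.7]
grip_width: 29.6
finger_force: 30.0
```

```bash
python3 r.py
```

```text
[ 502.15 -143.24  115.25] -33.2 F [-1.3  4.9  3.7] Ft -3.8 -3.4 pos_t 498.66 -154.96 M [ 0.887  0.232 -0.015]
```

Request:
servo_tool(linear=[[-0.0015, -0.0015, -0.001], [0, 0.0003, 0], [0, 0.0003, 0], [0, 0.0003, 0], [0, 0, 0], [0, 0, 0], [0, 0, 0], [0, 0, 0]], spin=[0, 0.022, 0.022, 0.022, 0, 0, 0, 0])

```text
time: 35.3
tool_pos: [502.0, -143.3, 115.3]
tcp_rot: [-3.141, -0.0, -0.685]
contact_force: [1.8, 4.8, 1.2]
grip_width: 29.4
finger_force: 30.0
```

```bash
python3 r.py
```

```text
[ 502.01 -143.31  115.28] -39.2 F [1.8 4.8 1.2] Ft -1.6 -4.8 pos_t 479.52 -206.42 M [ 0.908 -0.116  0.047]
```

Request:
servo_tool(linear=[[-0.0005, -0.002, 0], [0, 0.0002, 0], [0, 0.0002, 0], [0, 0.0002, 0], [0, 0, 0], [0, 0, 0], [0, 0, 0], [0, 0, 0]], spin=[0, 0.011, 0.011, 0.011, 0, 0, 0, 0])

```text
time: 36.3
tool_pos: [502.0, -143.3, 115.3]
tcp_rot: [-3.141, -0.0, -0.735]
contact_force: [3.5, 4.0, 0.3]
grip_width: 29.7
finger_force: 30.0
```

```bash
python3 r.py; python3 - <<'E'
from h import *
import pickle
o=monitor.get_obs(); p=o["tool_pos"]
c=optics.capture("scene"); pickle.dump(c,open("scene3.pkl","wb"))
u,v=335,300
cv2.imwrite("pics/g3.png",cv2.resize(c["frame"][v-45:v+35,u-50:u+50],None,fx=7,fy=7,interpolation=cv2.INTER_CUBIC))
E
```

```text
[ 501.96 -143.28  115.31] -42.1 F [3.5 4.  0.3] Ft -0.1 -5.3 pos_t 468.47 -230.27 M [ 0.74  -0.276  0.062]
```

View pics/g3.png

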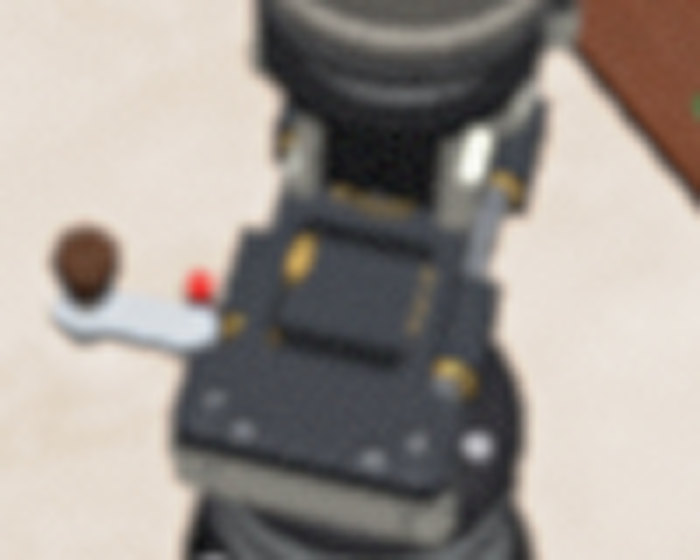

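The picture shows the arm lying just beside the red post at (200,287), with the knob at (85,262), so contact is within about a degree. I'll turn on in small steps and watch the moment.

Request:
servo_tool(linear=[[0, -0.0025, 0], [0, 0, 0], [0, 0, 0], [0, 0, 0], [0, 0, 0], [0, 0, 0], [0, 0, 0], [0, 0, 0]], spin=[0, 0.011, 0.011, 0, 0, 0, 0, 0])

```text
time: 37.35
tool_pos: [501.9, -143.2, 115.3]
tcp_rot: [3.141, 0.0, -0.769]
contact_force: [-2.6, -2.6, 1.5]
grip_width: 29.8
finger_force: 30.1
```

```bash
python3 r.py
```

```text
[ 501.89 -143.21  115.28] -44.1 F [-2.6 -2.6  1.5] Ft -0.1 3.7 pos_t 460.17 -246.28 M [-0.422  0.546  0.473]
```

The moment jumped to 0.47 N m and the side force reversed, so the arm is on the post. I'll release.

Request:
servo_tool(linear=[[0, 0, 0], [0, 0, 0], [0, 0, 0], [0, 0, 0], [0, 0, 0], [0, 0, 0], [0, 0, 0], [0, 0, 0]], spin=[0, 0, 0, 0, 0, 0, 0, 0], hand=0.3)

```text
time: 38.35
tool_pos: [502.1, -142.9, 115.3]
tcp_rot: [-3.141, 0.0, -0.77]
contact_force: [-1.1, -0.1, -0.6]
grip_width: 59.5
finger_force: 0.0
```

Request:
servo_tool(linear=[[0, 0, -0.03], [0, 0, -0.05], [0, 0, -0.1], [0, 0, -0.2], [0, 0, -0.2], [0, 0, -0.2], [0, 0, -0.1], [0, 0, 0]], spin=[0, 0, 0, 0, 0, 0, 0, 0])

```text
time: 39.35
tool_pos: [502.7, -143.2, 293.4]
tcp_rot: [-3.14, -0.004, -0.769]
contact_force: [0.5, 0.4, 0.3]
grip_width: 59.6
finger_force: 0.0
```

Request:
servo_tool(linear=[[-0.2, -0.1, -0.1], [-0.2, -0.1, -0.1], [-0.2, -0.1, 0], [-0.2, -0.1, 0], [0, 0, 0], [0, 0, 0], [0, 0, 0], [0, 0, 0]], spin=[0, 0, 0, 0, 0, 0, 0, 0])

```text
time: 40.35
tool_pos: [443.1, 25.1, 331.0]
tcp_rot: [3.141, 0.001, -0.771]
contact_force: [0.5, 0.0, 0.7]
grip_width: 59.8
finger_force: 0.0
```

```bash
python3 r.py; python3 - <<'E'
from h import *
import pickle
out=[]
for n in ("scene","top"):
    c=optics.capture(n); pickle.dump(c,open(n+"4.pkl","wb"))
    u,v=proj(c,[490,-125,112]).astype(int); print(n,u-33,v-33)
    out.append(cv2.resize(c["frame"][v-33:v+33,u-33:u+33],None,fx=6,fy=6,interpolation=cv2.INTER_CUBIC))
cv2.imwrite("pics/g4.png",np.hstack(out))
E
```

```text
[443.09  25.05 330.96] -44.2 F [0.5 0.  0.7] Ft 0.3 -0.4 pos_t 300.36 -326.71 M [ 0.046  0.202 -0.021]
scene 294 271
top 363 200
```

View pics/g4.png

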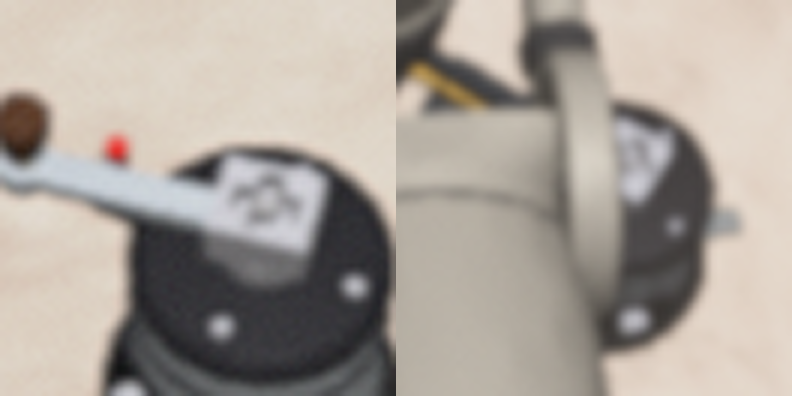

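The picture shows the hub sitting flat on the shoulder, with the pilot in the hole at (268,197). The arm lies against the red post at (117,150), and the knob is at (22,122). A quick numeric check, then I hand in.

```bash
python3 - <<'E'
from h import *
import pickle
c=pickle.load(open("scene4.pkl","rb"))
P=lambda x,y,z: ray(c,294+(x+.5)/6-.5,271+(y+.5)/6-.5,z)
h=P(268,201,130);k=P(22,113,150);p=P(117,143,125)
print(h,k,p)
a=lambda d:np.degrees(np.arctan2(d[1],d[0]))
print("crank ang",a(k-h),"post ang",a(p-h),np.linalg.norm((k-h)[:2]),np.linalg.norm((p-h)[:2]))
E
```

```text
[ 503.9 -143.1  130. ] [440.7 -86.5 150. ] [471.  -96.8 125. ]
crank ang 138.1533410882272 post ang 125.39695982804729 84.83984912763576 56.798767592263815
```

```bash
python3 -c "
from plant import workorder
print(workorder.close_job())"
```

```text
the job is handed in; nothing more can be done
None
```

The crank is fully home on the mill's spindle, turned clockwise until its arm rests against the red post, and released; I handed the job in at about 40 s with nothing else touched.

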